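# Level a bench shelf on its screw foot and hold the spirit level down

### The arm

A 6-joint arm with a two-finger parallel gripper is mounted at the origin on the work surface. World frame = base frame: x ahead of the robot, y to its left, z up, the work surface at z = 0. Lengths are in m, angles in rad, forces in N, time in s.
With the tool pointing down it reaches from about 0.3 to 0.85 m from the base axis. Payload 5.4 kg.
Tool frame: the origin (TCP) lies at the very end of the fingers, on their centre line; the grasp point (between the pads) lies 19 mm behind it; z points along the fingers, y is the direction in which the jaws open and shut (so a half turn about z gives the same grasp; the last joint's range is limited). The gripper opens to 85 mm and grips with 20 to 120 N. Pads are 22 mm wide; open, the fingers measure 114 mm over their backs; the gripper's body (76 mm by 85 mm) begins 54 mm behind the grasp point. The pads swing forward as they close: fully open they stand 13 mm farther back than shut.
Start: joints at [-1.461, 0.158, 1.597, -0, 1.386, -0.21], TCP at [0.181, -0.546, 0.231] pointing down, gripper open.
Joint ranges: [-2.91, 2.91], [-0.94, 2.29], [0.18, 2.7], [-1.29, 4.43], [0.17, 2.64], [-3, 3]. Speed limits (rad/s): [2.57, 2.57, 3.14, 3.14, 3.14, 3.14].

### API

Orientations are given as a rotation vector (axis times angle).
In Python, from cell import ctrl gives the robot as it stands. The module is installed in compiled form; this text tells all that it offers.
- The arm moves only by the tool carry_out, never from a script. Its argument "plan" is a list that holds one entry, the list of rows, each a list of 5 numbers: the shift along the tool's x, y, z in cm, then the turn about the tool's z in degrees, then the gripper command: -1 is shut, 1 is fully open, values between are in proportion. A call has exactly 8 rows; each row is the pose to reach, as a shift and turn from the pose commanded when the call began, along the tool's axes at that moment; what a row does not reach only later rows make up. A row lasts 1/12 s, in which the tool goes at most 41.7 mm and 7.16 degrees, less where a joint would pass 70% of its speed; a pose out of reach is approached as far as the arm can. A call with a gripper value outside its range is refused whole. The fingers move at their own pace and stop on an object; "grip_force" is the grip in N (left out, the last holds). Time passes only in rows, so rows that repeat a pose let the fingers close, or fill a call up. It gives the time, the measured TCP pose, the force and the opening at its end, in the units of the state.
- ctrl.sense(): the state, without advancing time (a new reading comes with each control period).
- ctrl.grab_frame(name): name is "scene" or "side" or "wrist"; returns the picture (480x640x3 uint8, red, green, blue); there is no depth.
- ctrl.camera_params(name): a dict with "vfov" (degrees; the focal length in pixels is half the picture's height over the tangent of half this angle, whatever the lens; pixels are square), "cx", "cy" (the principal point, pixels), "position" and "orientation" of the camera in the world. Camera axes: x right, y down, z forward; pixel columns grow to the right and rows downward; lengths in m; the calibration is good to about 2 mm. A picture is of the moment at which its call begins: read the wrist's pose just before it. camera_params takes no time and is no camera call; for the wrist camera it gives the pose at the moment of the call.
- ctrl.sign_off(): hands the job in, once; it reports no verdict.
The state is a dict: "time_s": time; "joint_positions": joint angles; "joint_velocities": joint speeds; "joint_efforts": joint torques, N m; "tcp_pos": TCP position; "tool_rot": TCP orientation; "contact_force": force on the tool from outside, world axes, zero at the start; "wrist_torque": the same for the moment, N m; "grip_width": opening from 0.0 (shut) to 1.0 (fully open).
Only numpy, scipy, OpenCV 4.12 (cv2) and the standard library are available. Lean on these libraries where they do the work, as an engineer would, in place of code of your own. Each camera call takes 0.05 s, during which the arm holds its last target.

### The job

The bench shelf slopes down towards its screw foot. Stand the spirit level lengthways on the board and let go of it, then wind the foot by its wing knob until the bubble is centred between its two lines. Then press down on the level with a firm but moderate hand (about 10 to 15 N), so that the shelf sits hard on its foot for your mate to tighten the lock nut, and finish still pressing, with the bubble centred; leave the jar, carton and spanner where they are.

Things in the scene. Friction and masses are not known exactly. Their poses are not given: they have to be found in the camera images.
- stand: Fixed reference of the bench shelf: origin on the bench under its middle, z up, y along the board towards the screw foot, x across. The plywood board is 150 mm (x) by 420 mm (y), 18 mm thick, from y = -215 to +205 mm, its top 107 mm above the bench when level. A timber leg 38 mm thick carries it at y = -190 mm, the screw foot at y = +160 mm, x = 0.
- shelf: The board with its timber leg; it rocks about the leg's underside. Origin on the bench under the leg (190 mm from the stand's origin along -y). Axes as the stand's but sloping with the board: y runs along it towards the foot. At the start the foot end is 5 to 12 mm per metre (0.3 to 0.7 degrees) too low.
- shelf_top (a point): A point on the board's top face, on its centre line, 50 mm from the stand's origin towards the leg: a good place for the middle of the level (it then ends 90 mm short of the knob's axis). Axes as the shelf's.
- knob (a point): Middle of the foot's black wing knob, on the foot's vertical axis, 149 mm above the bench. The wing is an upright plate 56 mm long (this point's x), 14 mm thick (y), 134 to 164 mm above the bench, free all round, over a round hub 28 mm wide (130 to 144 mm) and a lock nut (117 to 126 mm). It turns about the vertical at a constant height, stiffly (0.12 N m), and stays where left.
- foot_end (a point): Lower end of the screw foot, on its axis, 14 mm above the bench; turns with the knob. Right-hand thread, 6 mm a turn: turning the knob clockwise seen from above raises the foot end of the shelf, 2.73 mrad of slope (3.1 mm of bubble travel) per radian. At the start the shelf needs 1.8 to 4.5 rad clockwise.
- level: Loose spirit level of aluminium box section with black end caps, 240 mm long (its x), 24 mm wide (y), 44 mm high (z), about 0.3 kg; origin at the middle of its underside. At first it stands upright on the bench, on the robot's side of the shelf and roughly parallel to it. The vial lies along x in the middle of its top, flush under a clear cover 76 mm long. Either end may point to the foot.
- bubble (a joint): Where the bubble of the level is, in m along the level's x from midway between the two lines (the white bubble is about 19 mm long, the lines are 26 mm apart; it stops at 18 mm). It floats to the higher end: 20 mm for each degree that the level's x slopes up; it takes about 2 s to settle after a change.
- jar: Bystander: jar of screws with a black cap, 72 mm wide, 89 mm high; origin under its middle.
- carton: Bystander: cardboard carton 90 by 130 mm, 70 mm high; origin under its middle.
- spanner: Bystander: steel spanner 170 mm long, lying on the bench; origin under its middle, x along it.
Things that resemble listed ones, but are neither listed nor needed, are in the scene too. Of the things like the level, leave any that is red; of the rest the smaller one is meant.

How it is judged:
By the outcome, as a careful person would: the job done as asked, in the order asked, and still so for the second after the job is handed in, while the arm keeps its last pose, push and grip.
It also fails if it takes over 72 s, if anything falls off the work surface, if the arm or the gripper's body presses on something with over 40 N, if the wrist force passes 120 N, or if a joint passes its speed limit or range.

## Working session

There is one attempt and no reset: what is moved stays moved. The work goes in short steps, Python scripts to look and compute and a tool call to move; the robot and the scene stay as the last step left them, time stands still between calls to the robot, and variables do not carry over. Pictures are saved under pics/ and viewed, and the job is handed in when it is done.

Besides the shell and the picture viewer there is one more tool, called after "Emit:" as name(argument=value, ...), one argument or row to a line, values as JSON. carry_out: Moves the arm, as the interface text tells. Its arguments: {"type":"object","properties":{"plan":{"type":"array","items":{"type":"array","items":{"type":"array","items":{"type":"number"}}}},"grip_force":{"type":"number"}},"required":["plan"]}

```bash
mkdir -p pics; cat > h.py <<'E'
import numpy as np, cv2
from scipy.spatial.transform import Rotation as R
from cell import ctrl
def shot(n,f):
    p=ctrl.camera_params(n); im=ctrl.grab_frame(n); cv2.imwrite('pics/'+f,cv2.cvtColor(np.asarray(im),cv2.COLOR_RGB2BGR)); return im,p
def rot(p):
    o=np.array(p['orientation'],float)
    return R.from_rotvec(o).as_matrix() if o.size==3 else (o if o.shape==(3,3) else R.from_quat(o).as_matrix())
def ray(p,u,v):
    f=240/np.tan(np.radians(p['vfov'])/2)
    d=rot(p)@np.array([(u-p['cx'])/f,(v-p['cy'])/f,1.]); return np.array(p['position']),d
def onz(p,u,v,z):
    o,d=ray(p,u,v); return o+d*(z-o[2])/d[2]
def proj(p,X):
    f=240/np.tan(np.radians(p['vfov'])/2)
    c=rot(p).T@(np.array(X)-np.array(p['position'])); return p['cx']+f*c[0]/c[2],p['cy']+f*c[1]/c[2]
E
python3 - <<'E'
from h import *
print(ctrl.sense())
for n in('scene','side','wrist'):
    im,p=shot(n,n+'0.png'); print(n,p)
E
```

```text
{'time_s': 0.0, 'joint_positions': array([-1.46105919e+00,  1.59069581e-01,  1.59825464e+00,  6.97081374e-06,
        1.38618267e+00, -2.10122475e-01]), 'joint_velocities': array([-8.37030315e-04,  2.29812367e-03, -4.78087804e-04,  3.16031268e-04,
       -8.17859859e-04,  2.71677810e-05]), 'joint_efforts': array([-1.67692600e-03, -3.95994473e+01, -3.31436884e+01, -1.31311435e-04,
        8.40473163e-03, -1.40120598e-06]), 'tcp_pos': array([ 0.18070112, -0.54523118,  0.23029414]), 'tool_rot': array([-3.09961434e+00, -4.99988802e-01, -1.61509507e-04]), 'contact_force': array([ 0.46904452,  0.00532796, -0.10664178]), 'wrist_torque': array([ 0.0274669 , -0.00677599, -0.04385036]), 'grip_width': 0.9983512977038429}
scene {'vfov': 46.540020977132464, 'cx': 329.24698526878007, 'cy': 242.32897269552404, 'position': array([1.08085984, 0.28109072, 1.18023086]), 'orientation': array([-1.49592344, -2.27838189,  0.70282539])}
side {'vfov': 48.99527493943926, 'cx': 322.4888995470951, 'cy': 238.286644395779, 'position': array([0.12604644, 1.33346645, 0.8855128 ]), 'orientation': array([-0.31929501,  2.59641523, -1.54731549])}
wrist {'vfov': 68.81268482853703, 'cx': 313.8627760570331, 'cy': 246.8411730712055, 'position': array([ 0.25194311, -0.52333625,  0.37247289]), 'orientation': array([ 2.34573171, -1.69609409, -0.25097055])}
```

View pics/scene0.png

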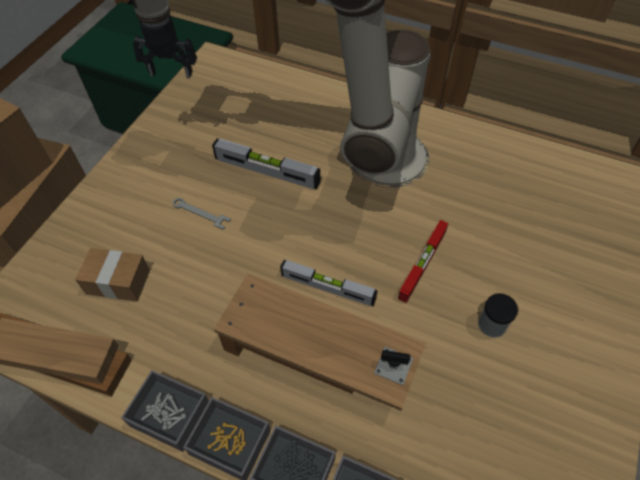

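View pics/side0.png

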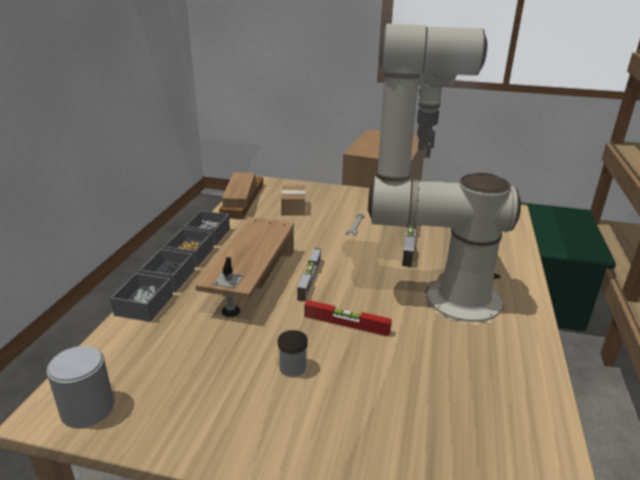

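View pics/wrist0.png

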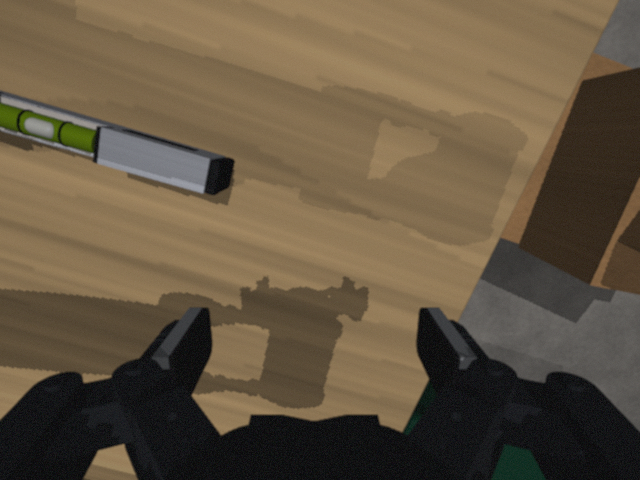

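The level I want is the small grey one beside the shelf, at scene pixels (283,268) to (376,297). The wing knob is at about (395,357), and the larger grey level and the red one are decoys. Next I zoom in to measure.

```bash
python3 - <<'E'
import cv2
a=cv2.imread('pics/scene0.png')[240:410,200:440]; cv2.imwrite('pics/scene0z.png',cv2.resize(a,None,fx=3.3,fy=3.3,interpolation=cv2.INTER_CUBIC))
a=cv2.imread('pics/side0.png')[210:330,190:340]; cv2.imwrite('pics/side0z.png',cv2.resize(a,None,fx=5,fy=5,interpolation=cv2.INTER_CUBIC))
E
```

```text
(no output)
```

View pics/scene0z.png

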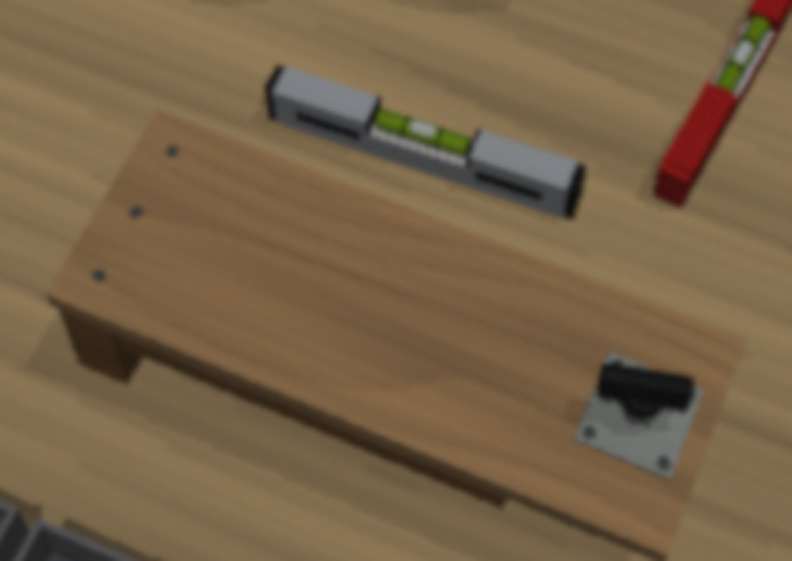

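View pics/side0z.png

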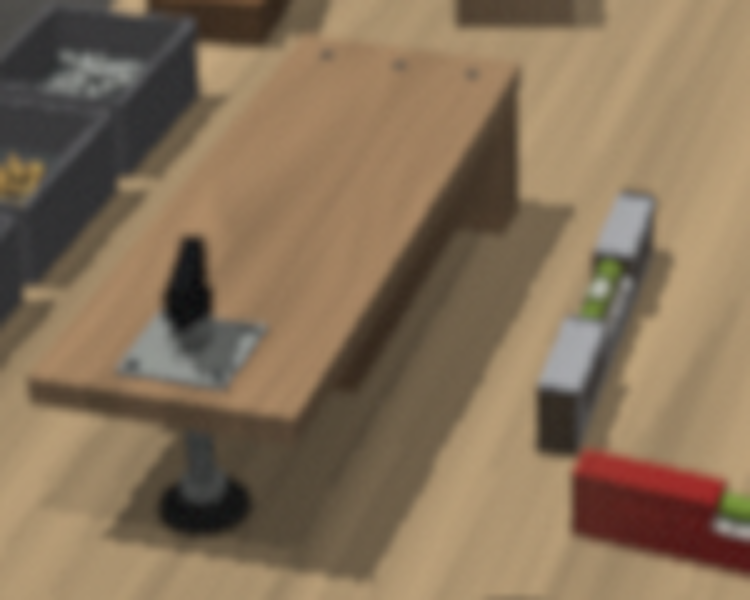

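```bash
python3 - <<'E'
from h import *
p=ctrl.camera_params('scene'); q=ctrl.camera_params('side')
s=lambda a,b:(200+a/3.3,240+b/3.3)
t=lambda a,b:(190+a/5,210+b/5)
for n,a,b,z in [('Lbl',283,67,.044),('Lbr',583,163,.044),('Lfl',277,95,.044),('Lfr',573,192,.044),('vial',423,129,.044),('c1',160,110,.107),('c2',50,296,.107),('c3',745,340,.105),('c4',668,548,.105),('kl',602,370,.164),('kr',692,380,.164)]:
    print(n,onz(p,*s(a,b),z).round(4))
print('side')
for n,a,b,z in [('vial',600,288,.044),('Lnear l',543,383,.044),('Lnear r',583,390,.044),('Lfar',625,194,.044),('Lfar r',653,200,.044),('c',300,40,.107),('c',520,66,.107),('c',32,380,.105),('c',297,418,.105),('ktop',192,240,.164),('foot',203,500,.006)]:
    print(n,onz(q,*t(a,b),z).round(4))
E
```

```text
Lbl [ 0.4576 -0.101   0.044 ]
Lbr [0.4456 0.1286 0.044 ]
Lfl [ 0.481  -0.0945  0.044 ]
Lfr [0.4702 0.1304 0.044 ]
vial [0.4651 0.0138 0.044 ]
c1 [ 0.5566 -0.1414  0.107 ]
c2 [ 0.707  -0.1404  0.107 ]
c3 [0.5587 0.2754 0.105 ]
c4 [0.7032 0.2744 0.105 ]
kl [0.6391 0.2043 0.164 ]
kr [0.624 0.255 0.164]
side
vial [0.4611 0.0153 0.044 ]
Lnear l [0.4667 0.1235 0.044 ]
Lnear r [0.4428 0.1245 0.044 ]
Lfar [ 0.4745 -0.1003  0.044 ]
Lfar r [ 0.4552 -0.0975  0.044 ]
c [ 0.7059 -0.1356  0.107 ]
c [ 0.5553 -0.1381  0.107 ]
c [0.7028 0.2783 0.105 ]
c [0.5561 0.2754 0.105 ]
ktop [0.6354 0.2131 0.164 ]
foot [0.6331 0.23   0.006 ]
```

```bash
cat >> h.py <<'E'
def yaw_now():
    s=ctrl.sense(); M=R.from_rotvec(s['tool_rot']).as_matrix(); return np.degrees(np.arctan2(M[1,0],M[0,0]))
def go(x,y,z,yaw=None):
    s=ctrl.sense(); M=R.from_rotvec(s['tool_rot']).as_matrix(); d=M.T@(np.array([x,y,z])-s['tcp_pos'])*100
    y0=yaw_now(); t=0 if yaw is None else (y0-yaw+180)%360-180
    print('shift cm',d.round(2),'turn',round(t,2),'yaw now',round(y0,2),'t',s['time_s'],'F',s['contact_force'].round(2),'g',round(s['grip_width'],3),'j6',s['joint_positions'][5].round(2))
E
python3 -c "
from h import *
go(.463,.0145,.18,92.8)"
```

```text
shift cm [ 44.4  -44.27   5.13] turn -74.48 yaw now 18.32 t 0.15 F [ 0.47  0.18 -0.02] g 0.998 j6 -0.21
```

Emit:
carry_out(
  plan=[
    [[2.8,-2.8,0.3,-6,1],[5.6,-5.6,0.6,-12,1],[8.4,-8.4,1,-18,1],[11.2,-11.2,1.3,-24,1],[14,-14,1.6,-30,1],[16.8,-16.8,2,-36,1],[19.6,-19.6,2.3,-42,1],[22.4,-22.4,2.6,-46,1]],
  ],
)

```text
time_s: 0.82
tcp_pos: [0.3232, -0.2608, 0.2049]
tool_rot: [-2.656, -1.678, -0.0]
contact_force: [0.7, 0.1, 0.5]
grip_width: 1.001
```

```bash
python3 -c "
from h import *
go(.463,.0145,.18,92.8)"
```

```text
shift cm [30.87  0.8   2.5 ] turn -28.23 yaw now 64.57 t 0.8167 F [0.68 0.14 0.46] g 1.001 j6 -0.53
```

Emit:
carry_out(
  plan=[
    [[4,0.1,0.3,-4,0.6],[8,0.2,0.6,-8,0.6],[12,0.3,1,-12,0.6],[16,0.4,1.3,-16,0.6],[20,0.5,1.6,-20,0.6],[24,0.6,2,-24,0.6],[28,0.7,2.3,-28,0.6],[30.8,0.8,2.5,-28,0.6]],
  ],
)

```text
time_s: 1.48
tcp_pos: [0.464, 0.0145, 0.1798]
tool_rot: [-2.17, -2.271, -0.001]
contact_force: [0.5, -0.4, -1.3]
grip_width: 0.802
```

```bash
python3 -c "
from h import *
shot('wrist','w1.png')
go(.463,.0145,.02,92.8)"
```

```text
shift cm [-0.33 -0.24 15.96] turn -0.22 yaw now 92.58 t 1.5333 F [-1.35  2.36  0.88] g 0.799 j6 -0.27
```

View pics/w1.png

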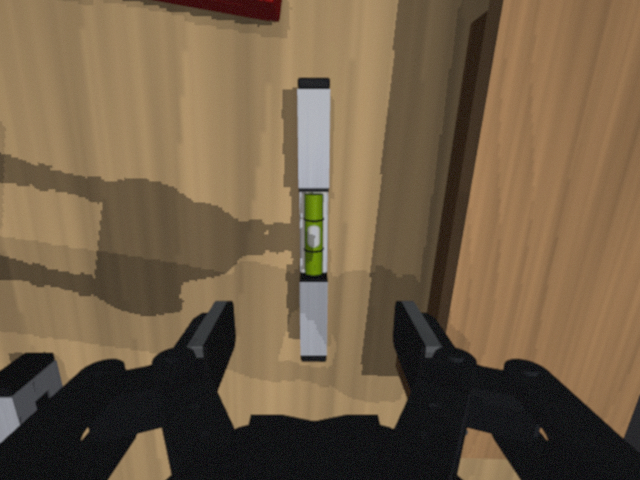

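```bash
python3 - <<'E'
from h import *
p=ctrl.camera_params('wrist')
for u,v in [(314,83),(313.5,357),(313.5,235),(301,85),(328,85),(302,355),(325,355)]: print(onz(p,u,v,.044).round(4))
M=rot(p); print(M.round(3), ctrl.sense()['tcp_pos'])
E
```

```text
[0.4617 0.1306 0.044 ]
[ 0.4713 -0.0984  0.044 ]
[0.4663 0.0166 0.044 ]
[0.4523 0.1288 0.044 ]
[0.472  0.1297 0.044 ]
[ 0.4608 -0.0968  0.044 ]
[ 0.4817 -0.0959  0.044 ]
[[ 0.999  0.042  0.014]
 [ 0.044 -0.957 -0.286]
 [ 0.001  0.286 -0.958]] [0.4651274  0.01733345 0.17958832]
```

Emit:
carry_out(
  plan=[
    [[0,0,3,0,0.3],[-0.1,0,6.5,0,0.3],[-0.1,0,10,0,0.3],[-0.1,0,13,0,0.3],[-0.1,0,15,0,0.3],[-0.1,0,16,0,0.3],[-0.1,0,16.2,0,0.3],[-0.1,0,16.2,0,0.1]],
  ],
)

```text
time_s: 2.2
tcp_pos: [0.4637, 0.0103, 0.0184]
tool_rot: [-2.176, -2.266, 0.0]
contact_force: [-0.3, 1.0, 0.7]
grip_width: 0.553
```

Emit:
carry_out(
  plan=[
    [[0,0,0,0,-0.3],[0,0,0,0,-0.6],[0,0,0,0,-0.8],[0,0,0,0,-1],[0,0,0,0,-1],[0,0,0,0,-1],[0,0,0,0,-1],[0,0,0,0,-1]],
  ],
  grip_force=40,
)

```text
time_s: 2.87
tcp_pos: [0.4651, 0.01, 0.02]
tool_rot: [2.174, 2.264, 0.002]
contact_force: [-2.4, 0.1, 7.0]
grip_width: 0.274
```

```bash
python3 -c "
from h import *
shot('wrist','w2.png')
go(.631,.02,.20,90)"
```

```text
shift cm [  0.31  16.67 -17.95] turn 2.33 yaw now 92.33 t 2.9167 F [-1.16 -1.    7.  ] g 0.271 j6 -0.28
```

View pics/w2.png

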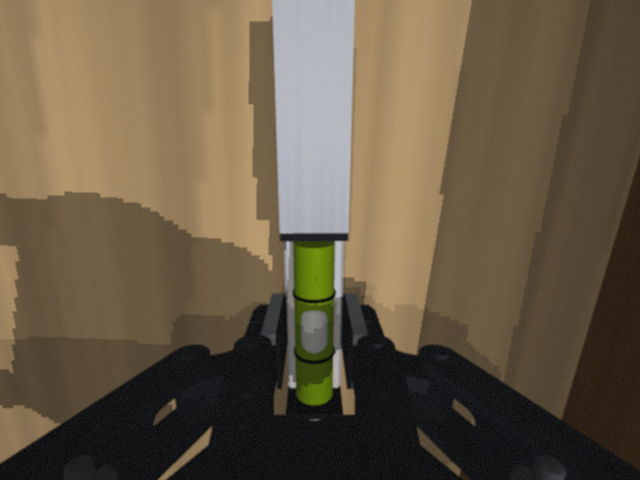

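Emit:
carry_out(
  plan=[
    [[0,0,-1.5,0,-1],[0,0,-4,0,-1],[0,0,-7,0,-1],[0,0,-10,0,-1],[0,0,-13,0,-1],[0,0,-15.5,0,-1],[0,1.5,-17,1,-1],[0.1,4.5,-17.5,2,-1]],
  ],
)

```text
time_s: 3.58
tcp_pos: [0.509, 0.013, 0.197]
tool_rot: [2.214, 2.224, 0.003]
contact_force: [0.8, 0.1, -2.9]
grip_width: 0.268
```

```bash
python3 -c "
from h import *
go(.631,.015,.17,90)"
```

```text
shift cm [ 0.15 12.19  2.75] turn 0.26 yaw now 90.26 t 3.5833 F [ 0.76  0.09 -2.92] g 0.268 j6 -0.22
```

Emit:
carry_out(
  plan=[
    [[0,2.5,0,0,-1],[0,5,0.2,0,-1],[0.1,7.5,0.5,0,-1],[0.1,9.5,0.8,0,-1],[0.1,11.2,1.2,0,-1],[0.1,12.1,1.6,0,-1],[0.1,12.2,1.8,0,-1],[0.1,12.2,2,0,-1]],
  ],
)

```text
time_s: 4.25
tcp_pos: [0.6302, 0.0149, 0.1727]
tool_rot: [-2.214, -2.227, 0.001]
contact_force: [-0.8, -0.1, -3.7]
grip_width: 0.267
```

```bash
python3 - <<'E'
from h import *
go(.631,.015,.127,90)
a,p=shot('wrist','w3.png'); np.save('w3p.npy',p,allow_pickle=True)
im,p=shot('scene','s3.png')
E
python3 -c "
import cv2
a=cv2.imread('pics/s3.png')[240:410,200:440]; cv2.imwrite('pics/s3z.png',cv2.resize(a,None,fx=3.3,fy=3.3,interpolation=cv2.INTER_CUBIC))"
```

```text
shift cm [0.   0.08 4.57] turn 0.33 yaw now 90.33 t 4.25 F [-0.82 -0.14 -3.69] g 0.267 j6 -0.17
```

View pics/w3.png

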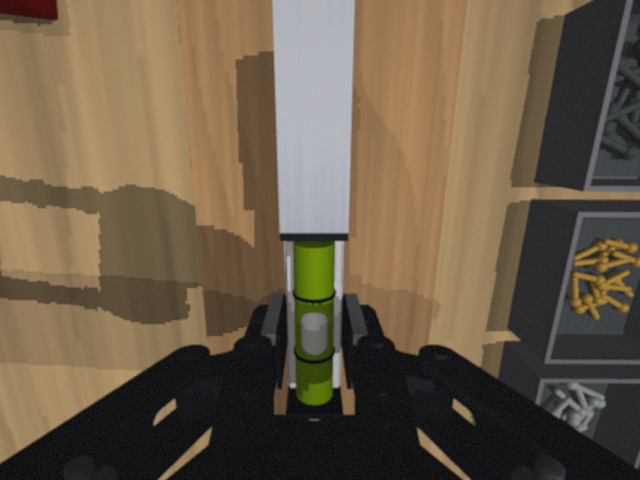

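View pics/s3z.png

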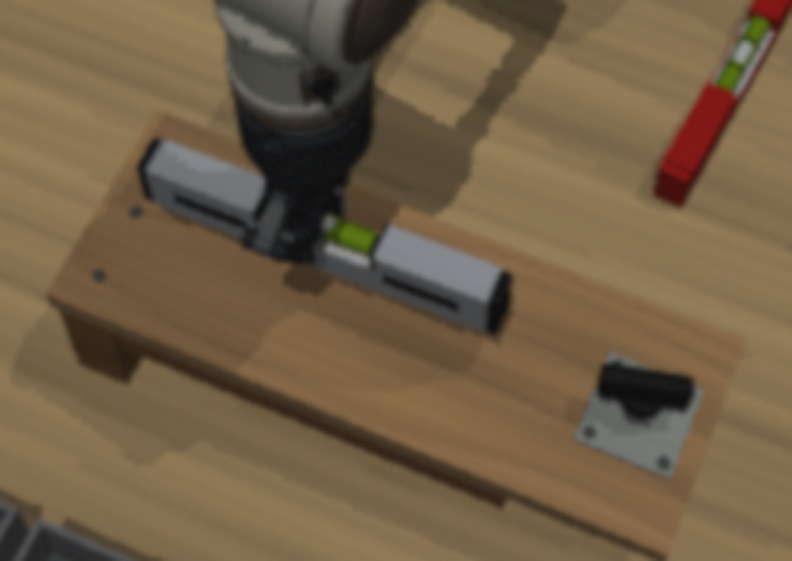

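The wrist view shows the gripped level running straight along the board. The board's edges run from (178,0) to (205,330) and from (470,0) to (430,345), which I use for its yaw and centre.

```bash
python3 - <<'E'
from h import *
p=np.load('w3p.npy',allow_pickle=True).item()
for u,v in [(178,0),(205,330),(470,0),(430,345)]: print(onz(p,u,v,.106).round(4))
for u,v in [(273,0),(279,230),(354,0),(349,230)]: print(onz(p,u,v,.196).round(4))
E
```

```text
[0.5611 0.1565 0.106 ]
[ 0.5587 -0.0341  0.106 ]
[0.7109 0.1572 0.106 ]
[ 0.7107 -0.0448  0.106 ]
[0.6191 0.1269 0.196 ]
[0.6192 0.0578 0.196 ]
[0.6427 0.127  0.196 ]
[0.6436 0.0579 0.196 ]
```

Emit:
carry_out(
  plan=[
    [[0,0.1,0.8,0,-1],[0,0.2,1.8,0,-1],[0,0.2,2.8,0,-1],[0,0.2,3.5,0,-1],[0,0.2,4,0,-1],[0,0.2,4.3,0,-1],[0,0.2,4.5,0,-1],[0,0.2,4.6,0,-1]],
  ],
)

```text
time_s: 5.02
tcp_pos: [0.6326, 0.0148, 0.1271]
tool_rot: [-2.215, -2.228, 0.0]
contact_force: [-0.9, 1.1, -2.7]
grip_width: 0.272
```

```bash
python3 -c "
from h import *
go(.632,.015,.126,90)"
```

```text
shift cm [ 0.02 -0.06  0.11] turn 0.32 yaw now 90.32 t 5.0167 F [-0.89  1.14 -2.73] g 0.272 j6 -0.17
```

Emit:
carry_out(
  plan=[
    [[0,0,0.05,0,-1],[0,0,0.1,0,-1],[0,0,0.15,0,-1],[0,0,0.15,0,-1],[0,0,0.15,0,-1],[0,0,0.15,0,-1],[0,0,0.15,0,-1],[0,0,0.15,0,-1]],
  ],
)

```text
time_s: 5.68
tcp_pos: [0.633, 0.015, 0.1264]
tool_rot: [2.215, 2.227, 0.001]
contact_force: [-1.5, 2.1, 2.8]
grip_width: 0.273
```

Emit:
carry_out(
  plan=[
    [[0,0,0,0,-0.4],[0,0,-0.1,0,-0.3],[0,0,-0.1,0,-0.2],[0,0,-0.1,0,-0.1],[0,0,-0.1,0,0],[0,0,-0.1,0,0.1],[0,0,-1.5,0,0.1],[0,0,-4,0,0.1]],
  ],
)

```text
time_s: 6.35
tcp_pos: [0.6302, 0.0152, 0.1633]
tool_rot: [-2.211, -2.224, 0.006]
contact_force: [0.6, -1.1, 0.8]
grip_width: 0.547
```

```bash
python3 -c "
from h import *
go(.632,.23,.24,104)
for i in range(1):shot('wrist','w4.png')"
```

```text
shift cm [21.49  0.24 -7.65] turn -13.68 yaw now 90.32 t 6.35 F [ 0.58 -1.1   0.8 ] g 0.547 j6 -0.17
```

View pics/w4.png

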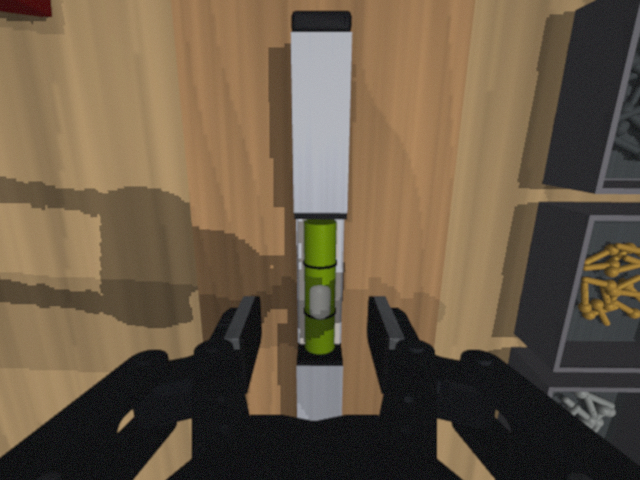

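Emit:
carry_out(
  plan=[
    [[0,0.2,-1.5,0,0],[0,0.2,-2.5,0,0],[0,0.2,-3,0,0],[0,0.2,-3,0,0],[0,0.2,-3,0,0],[0,0.2,-3,0,0],[0,0.2,-3,0,0],[0,0.2,-3,0,0]],
  ],
)

```text
time_s: 7.07
tcp_pos: [0.6341, 0.015, 0.1949]
tool_rot: [-2.214, -2.227, 0.001]
contact_force: [0.1, -1.1, 0.2]
grip_width: 0.5
```

Emit:
carry_out(
  plan=[
    [[0,0,0,0,0],[0,0,0,0,0],[0,0,0,0,0],[0,0,0,0,0],[0,0,0,0,0],[0,0,0,0,0],[0,0,0,0,0],[0,0,0,0,0]],
  ],
)

```text
time_s: 7.73
tcp_pos: [0.6346, 0.0149, 0.1958]
tool_rot: [2.215, 2.228, 0.0]
contact_force: [0.2, 0.2, -0.1]
grip_width: 0.501
```

Emit:
carry_out(
  plan=[
    [[0,0,0,0,0],[0,0,0,0,0],[0,0,0,0,0],[0,0,0,0,0],[0,0,0,0,0],[0,0,0,0,0],[0,0,0,0,0],[0,0,0,0,0]],
  ],
)

```text
time_s: 8.4
tcp_pos: [0.6346, 0.0149, 0.1958]
tool_rot: [-2.215, -2.228, 0.0]
contact_force: [0.3, 0.3, -0.1]
grip_width: 0.504
```

```bash
cat >> h.py <<'E'
def crop(im,u0,v0,u1,v1,k,f):
    cv2.imwrite('pics/'+f,cv2.resize(cv2.cvtColor(np.asarray(im)[v0:v1,u0:u1],cv2.COLOR_RGB2BGR),None,fx=k,fy=k,interpolation=cv2.INTER_CUBIC))
E
python3 -c "
from h import *
im,p=shot('wrist','w5.png'); np.save('w5p.npy',p,allow_pickle=True)
crop(im,260,180,380,380,3,'w5z.png')
go(.632,.23,.24,104)"
```

```text
shift cm [21.51 -0.14 -4.42] turn -13.68 yaw now 90.32 t 8.45 F [ 0.45 -0.48  0.8 ] g 0.5 j6 -0.17
```

View pics/w5z.png

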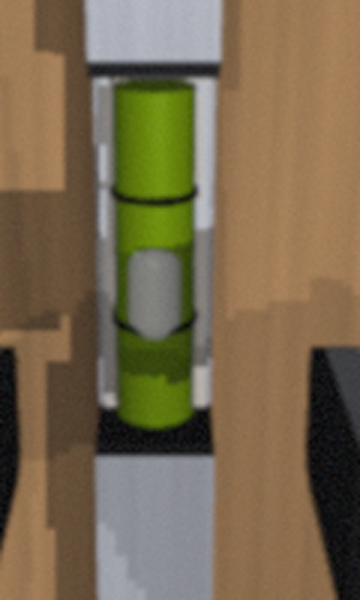

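Emit:
carry_out(
  plan=[
    [[3,0,-1,-2,0],[6,0,-2,-4,0],[9.5,0,-3,-6,0],[13,0,-3.5,-8,0],[16.5,-0.1,-4,-10,0],[19.5,-0.1,-4.4,-12,0],[21.2,-0.1,-4.4,-13.7,0],[21.5,-0.1,-4.4,-13.7,0]],
  ],
)

```text
time_s: 9.12
tcp_pos: [0.6319, 0.2334, 0.2401]
tool_rot: [-1.928, -2.48, -0.002]
contact_force: [0.0, -0.3, -0.0]
grip_width: 0.5
```

```bash
python3 -c "
from h import *
im,p=shot('wrist','w6.png'); np.save('w6p.npy',p,allow_pickle=True)
go(.632,.23,.146,104)"
```

```text
shift cm [-0.2  -0.04  9.37] turn 0.17 yaw now 104.17 t 9.1667 F [ 0.23 -0.43 -0.22] g 0.502 j6 -0.07
```

View pics/w6.png

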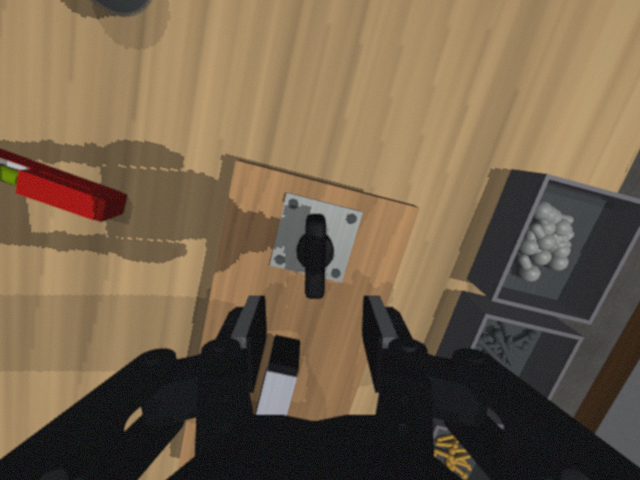

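```bash
python3 - <<'E'
from h import *
p=np.load('w6p.npy',allow_pickle=True).item()
A=onz(p,316.5,214,.164);B=onz(p,315,298,.164); print(A,B,(A+B)/2,np.degrees(np.arctan2(*(A-B)[[1,0]])))
m=(A+B)/2; go(m[0],m[1],.146,np.degrees(np.arctan2(*(A-B)[[1,0]])))
E
```

```text
[0.62767941 0.26140226 0.164     ] [0.64108465 0.20489784 0.164     ] [0.63438203 0.23315005 0.164     ] 103.34623602643751
shift cm [0.05 0.26 9.37] turn 0.83 yaw now 104.17 t 9.1667 F [ 0.23 -0.43 -0.22] g 0.502 j6 -0.07
```

Emit:
carry_out(
  plan=[
    [[0,0.1,1.5,0.5,0],[0,0.2,3.5,0.8,0],[0,0.2,5.5,0.8,0],[0,0.2,7.5,0.8,0],[0,0.2,8.7,0.8,-0.2],[0,0.2,9.2,0.8,-0.3],[0,0.2,9.3,0.8,-0.4],[0,0.2,9.3,0.8,-0.5]],
  ],
)

```text
time_s: 9.83
tcp_pos: [0.6348, 0.2299, 0.1475]
tool_rot: [1.951, 2.461, 0.001]
contact_force: [0.5, -0.8, 0.0]
grip_width: 0.249
```

Emit:
carry_out(
  plan=[
    [[0,0,0,0,-0.6],[0,0,0,0,-0.7],[0,0,0,0,-0.8],[0,0,0,0,-0.9],[0,0,0,0,-1],[0,0,0,0,-1],[0,0,0,0,-1],[0,0,0,0,-1]],
  ],
  grip_force=40,
)

```text
time_s: 10.5
tcp_pos: [0.6336, 0.2299, 0.1485]
tool_rot: [-1.95, -2.462, 0.003]
contact_force: [-7.0, -3.2, 5.1]
grip_width: 0.152
```

```bash
python3 -c "
from h import *
im,p=shot('wrist','w7.png')
go(.634,.233,.146,104)"
```

```text
shift cm [0.3  0.11 0.25] turn -0.76 yaw now 103.24 t 10.55 F [-6.75 -2.37  5.03] g 0.153 j6 -0.06
```

View pics/w7.png

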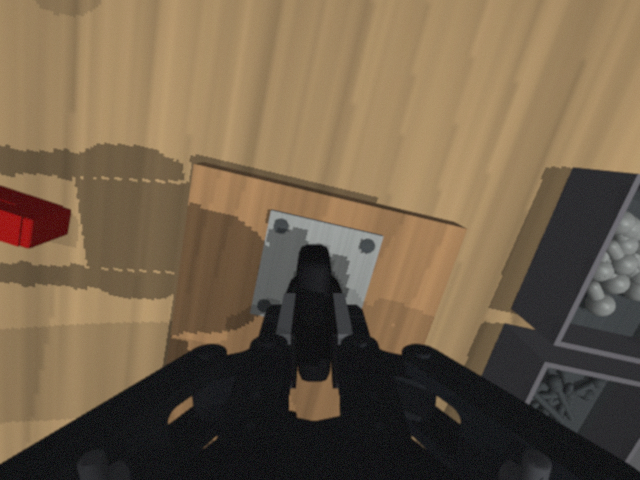

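Emit:
carry_out(
  plan=[
    [[0,-0.15,0,5,-1],[0,-0.15,0,11,-1],[0,-0.15,0,17,-1],[0,-0.15,0,23,-1],[0,-0.15,0,30,-1],[0,-0.15,0,37,-1],[0,-0.15,0,44,-1],[0,-0.15,0,50,-1]],
  ],
)

```text
time_s: 11.22
tcp_pos: [0.6328, 0.23, 0.1485]
tool_rot: [2.812, 1.399, -0.0]
contact_force: [-3.2, -0.6, 2.9]
grip_width: 0.152
```

```bash
python3 -c "
from h import *
go(.632,.231,.146,3)"
```

```text
shift cm [ 0.03 -0.12  0.25] turn 49.91 yaw now 52.91 t 11.2167 F [-3.21 -0.59  2.91] g 0.152 j6 0.82
```

Emit:
carry_out(
  plan=[
    [[0,0,0,7,-1],[0,0,0,14,-1],[0,0,0,21,-1],[0,0,0,28,-1],[0,0,0,35,-1],[0,0,0,42,-1],[0,0,0,48,-1],[0,0,0,53,-1]],
  ],
)

```text
time_s: 11.88
tcp_pos: [0.6324, 0.2307, 0.1485]
tool_rot: [-3.141, 0.001, 0.001]
contact_force: [-4.7, 0.9, 3.9]
grip_width: 0.15
```

Emit:
carry_out(
  plan=[
    [[0,0,0,0,-1],[0,0,0,0,-0.8],[0,0,0,0,-0.5],[0,0,0,0,-0.2],[0,0,0,0,0],[0,0,0,0,0],[0,0,-1.5,0,0],[0,0,-4,0,0]],
  ],
)

```text
time_s: 12.55
tcp_pos: [0.6308, 0.2295, 0.1836]
tool_rot: [3.14, 0.006, -0.011]
contact_force: [0.3, 0.7, -0.5]
grip_width: 0.503
```

```bash
python3 -c "
from h import *
im,p=shot('wrist','w8.png')
go(.632,.10,.20,-70)"
```

```text
shift cm [-0.32 13.03 -0.79] turn 70.23 yaw now 0.23 t 12.6 F [1.91 0.42 4.67] g 0.496 j6 1.74
```

View pics/w8.png

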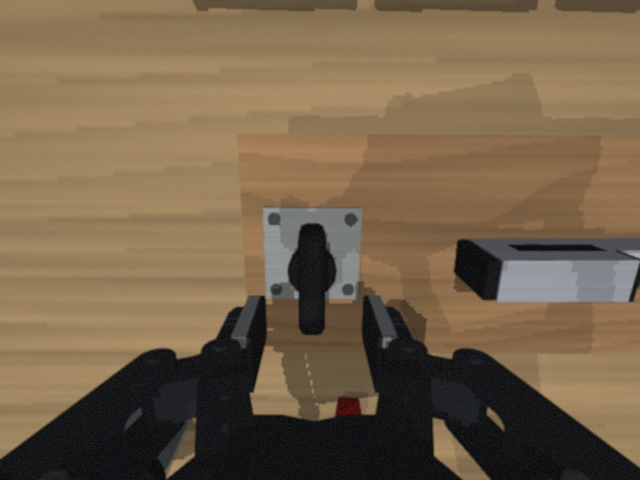

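Emit:
carry_out(
  plan=[
    [[0,1.5,-1,6,0],[0,4,-1.2,12,0],[0,7,-1.2,18,-0.3],[0,10,-1.2,25,-0.6],[0,12,-1.2,32,-1],[0,13.2,-1,38,-1],[0,13.4,-0.8,45,-1],[0,13.4,-0.6,50,-1]],
  ],
)

```text
time_s: 13.27
tcp_pos: [0.6339, 0.0945, 0.1931]
tool_rot: [-2.844, 1.333, -0.002]
contact_force: [0.0, 0.2, -0.3]
grip_width: 0.001
```

Emit:
carry_out(
  plan=[
    [[0,0,0,0,-1],[0,0,0,0,-1],[0,0,0,0,-1],[0,0,0,0,-1],[0,0,0,0,-1],[0,0,0,0,-1],[0,0,0,0,-1],[0,0,0,0,-1]],
  ],
)

```text
time_s: 13.93
tcp_pos: [0.6334, 0.0961, 0.1928]
tool_rot: [2.85, -1.322, 0.0]
contact_force: [0.5, 0.9, -0.2]
grip_width: -0.004
```

```bash
python3 -c "
from h import *
im,p=shot('wrist','w9.png'); np.save('w9p.npy',p,allow_pickle=True)
go(.633,.095,.153)"
```

```text
shift cm [0.05 0.1  3.98] turn 0 yaw now -49.76 t 13.9833 F [ 0.3  -0.65  0.12] g -0.001 j6 2.4
```

View pics/w9.png

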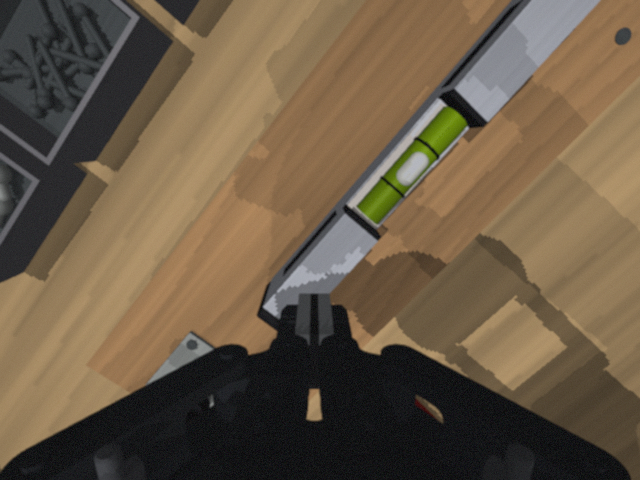

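The view is clear: the bubble, at about (412,168), now looks close to midway between the lines. I rectify the vial plane to measure it.

```bash
cat >> h.py <<'E'
def rect(im,p,f,z=.150,x0=.612,x1=.656,y0=-.025,y1=.065,k=8000):
    P=[(x0,y0),(x0,y1),(x1,y1),(x1,y0)]
    src=np.float32([proj(p,(a,b,z)) for a,b in P]); dst=np.float32([((b-y0)*k,(a-x0)*k) for a,b in P])
    o=cv2.warpPerspective(cv2.cvtColor(np.asarray(im),cv2.COLOR_RGB2BGR),cv2.getPerspectiveTransform(src,dst),(int((y1-y0)*k),int((x1-x0)*k)),flags=cv2.INTER_CUBIC)
    cv2.imwrite('pics/'+f,o); return o
E
python3 - <<'E'
from h import *
p=np.load('w9p.npy',allow_pickle=True).item(); im=cv2.cvtColor(cv2.imread('pics/w9.png'),cv2.COLOR_BGR2RGB)
rect(im,p,'w9r.png')
p=np.load('w5p.npy',allow_pickle=True).item(); im=cv2.cvtColor(cv2.imread('pics/w5.png'),cv2.COLOR_BGR2RGB)
rect(im,p,'w5r.png')
E
```

```text
(no output)
```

View pics/w9r.png

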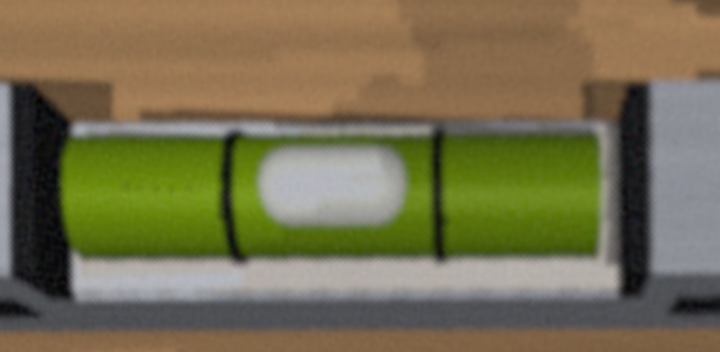

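View pics/w5r.png

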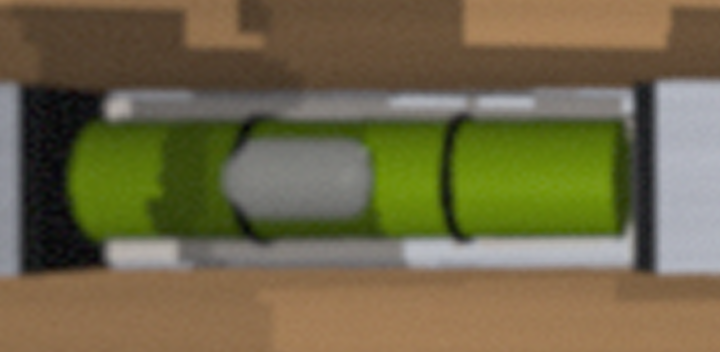

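Emit:
carry_out(
  plan=[
    [[0.05,0.1,1,0,-1],[0.05,0.1,2,0,-1],[0.05,0.1,3,0,-1],[0.05,0.1,3.5,0,-1],[0.05,0.1,3.8,0,-1],[0.05,0.1,3.9,0,-1],[0.05,0.1,4,0,-1],[0.05,0.1,4.05,0,-1]],
  ],
)

```text
time_s: 14.65
tcp_pos: [0.6332, 0.095, 0.1526]
tool_rot: [-2.85, 1.322, -0.001]
contact_force: [-0.2, 0.6, 0.4]
grip_width: 0.002
```

Emit:
carry_out(
  plan=[
    [[0,0,0.05,0,-1],[0,0,0.1,0,-1],[0,0,0.15,0,-1],[0,0,0.15,0,-1],[0,0,0.15,0,-1],[0,0,0.15,0,-1],[0,0,0.15,0,-1],[0,0,0.15,0,-1]],
  ],
)

```text
time_s: 15.32
tcp_pos: [0.6331, 0.095, 0.1511]
tool_rot: [-2.85, 1.322, -0.001]
contact_force: [0.7, -0.5, 0.8]
grip_width: -0.003
```

Emit:
carry_out(
  plan=[
    [[0,0,0.05,0,-1],[0,0,0.1,0,-1],[0,0,0.15,0,-1],[0,0,0.15,0,-1],[0,0,0.15,0,-1],[0,0,0.15,0,-1],[0,0,0.15,0,-1],[0,0,0.15,0,-1]],
  ],
)

```text
time_s: 15.98
tcp_pos: [0.6334, 0.095, 0.151]
tool_rot: [-2.85, 1.322, -0.002]
contact_force: [-2.4, 0.4, 8.8]
grip_width: -0.0
```

Emit:
carry_out(
  plan=[
    [[0,0,0.03,0,-1],[0,0,0.07,0,-1],[0,0,0.07,0,-1],[0,0,0.07,0,-1],[0,0,0.07,0,-1],[0,0,0.07,0,-1],[0,0,0.07,0,-1],[0,0,0.07,0,-1]],
  ],
)

```text
time_s: 16.65
tcp_pos: [0.6336, 0.095, 0.1511]
tool_rot: [-2.849, 1.322, -0.003]
contact_force: [-4.9, -0.2, 11.3]
grip_width: 0.002
```

Emit:
carry_out(
  plan=[
    [[0,0,0,0,-1],[0,0,0,0,-1],[0,0,0,0,-1],[0,0,0,0,-1],[0,0,0,0,-1],[0,0,0,0,-1],[0,0,0,0,-1],[0,0,0,0,-1]],
  ],
)

```text
time_s: 17.32
tcp_pos: [0.6336, 0.095, 0.1511]
tool_rot: [-2.849, 1.322, -0.003]
contact_force: [-3.4, 0.2, 10.8]
grip_width: -0.001
```

Emit:
carry_out(
  plan=[
    [[0,0,0,0,-1],[0,0,0,0,-1],[0,0,0,0,-1],[0,0,0,0,-1],[0,0,0,0,-1],[0,0,0,0,-1],[0,0,0,0,-1],[0,0,0,0,-1]],
  ],
)

```text
time_s: 17.98
tcp_pos: [0.6336, 0.095, 0.1511]
tool_rot: [-2.849, 1.322, -0.003]
contact_force: [-4.5, 1.6, 10.7]
grip_width: 0.005
```

```bash
python3 -c "
from h import *
im,p=shot('wrist','w10.png'); rect(im,p,'w10r.png')
go(.633,.095,.153)"
```

```text
shift cm [-0.04  0.04 -0.19] turn 0 yaw now -49.77 t 18.0333 F [-2.96  0.02 11.84] g -0.002 j6 2.4
```

View pics/w10.png

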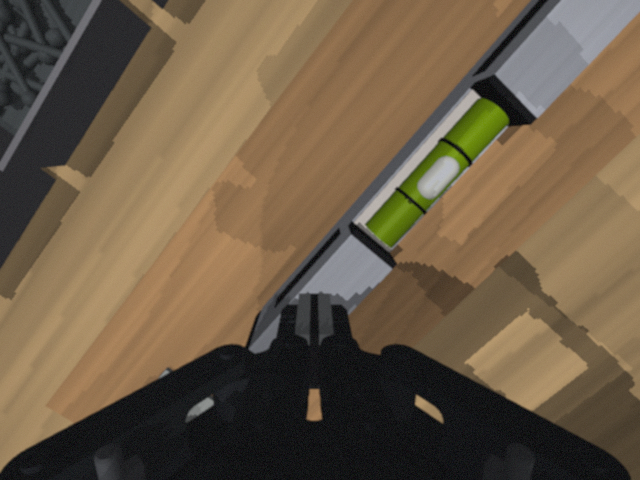

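View pics/w10r.png

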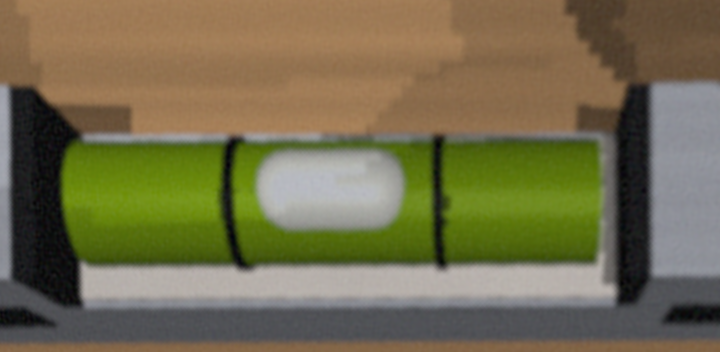

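Emit:
carry_out(
  plan=[
    [[-0.01,0.01,0.01,0,-1],[-0.02,0.02,0.03,0,-1],[-0.03,0.04,0.03,0,-1],[-0.03,0.04,0.03,0,-1],[-0.03,0.04,0.03,0,-1],[-0.03,0.04,0.03,0,-1],[-0.03,0.04,0.03,0,-1],[-0.03,0.04,0.03,0,-1]],
  ],
)

```text
time_s: 18.7
tcp_pos: [0.6333, 0.095, 0.151]
tool_rot: [-2.849, 1.322, -0.004]
contact_force: [-3.0, -0.3, 10.6]
grip_width: -0.0
```

Emit:
carry_out(
  plan=[
    [[0,0,0,0,-1],[0,0,0,0,-1],[0,0,0,0,-1],[0,0,0,0,-1],[0,0,0,0,-1],[0,0,0,0,-1],[0,0,0,0,-1],[0,0,0,0,-1]],
  ],
)

```text
time_s: 19.37
tcp_pos: [0.6333, 0.095, 0.151]
tool_rot: [-2.849, 1.321, -0.004]
contact_force: [-3.0, 0.5, 11.6]
grip_width: -0.001
```

Emit:
carry_out(
  plan=[
    [[0,0,0,0,-1],[0,0,0,0,-1],[0,0,0,0,-1],[0,0,0,0,-1],[0,0,0,0,-1],[0,0,0,0,-1],[0,0,0,0,-1],[0,0,0,0,-1]],
  ],
)

```text
time_s: 20.03
tcp_pos: [0.6333, 0.095, 0.151]
tool_rot: [-2.849, 1.322, -0.004]
contact_force: [-4.5, 0.4, 11.4]
grip_width: 0.003
```

Emit:
carry_out(
  plan=[
    [[0,0,0,0,-1],[0,0,0,0,-1],[0,0,0,0,-1],[0,0,0,0,-1],[0,0,0,0,-1],[0,0,0,0,-1],[0,0,0,0,-1],[0,0,0,0,-1]],
  ],
)

```text
time_s: 20.7
tcp_pos: [0.6333, 0.095, 0.151]
tool_rot: [-2.849, 1.322, -0.004]
contact_force: [-3.9, -0.5, 11.9]
grip_width: -0.001
```

```bash
python3 -c "
from h import *
im,p=shot('wrist','w11.png'); rect(im,p,'w11r.png')
go(.633,.095,.153)
im,p=shot('scene','s11.png');go(.633,.095,.153)"
```

```text
shift cm [-0.02  0.02 -0.2 ] turn 0 yaw now -49.77 t 20.75 F [-3.76  0.27 11.74] g -0.0 j6 2.4
shift cm [-0.02  0.03 -0.2 ] turn 0 yaw now -49.77 t 20.8 F [-4.03  0.13 11.57] g 0.002 j6 2.4
```

View pics/w11r.png

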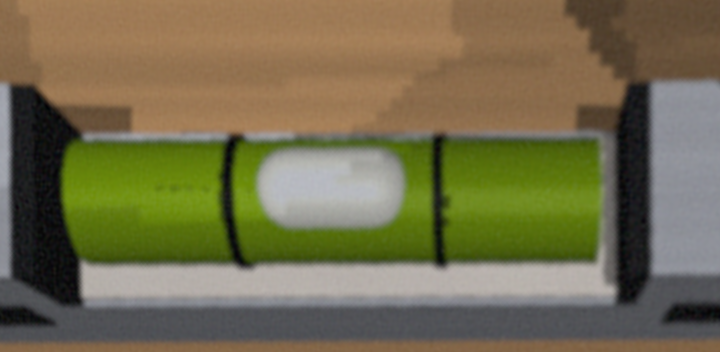

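View pics/s11.png

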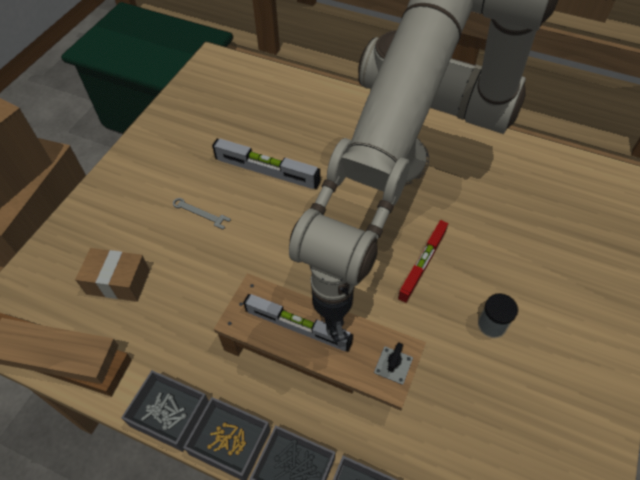

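The bubble spans 256–406 between lines at about 226 and 437, so it is within 0.1 mm of centre. The press is steady at about 11.6 N, and the bystanders haven't moved.

```bash
python3 -c "
from h import *
print(ctrl.sign_off())"
```

```text
the job is handed in; nothing more can be done
None
```

The shelf is level: the bubble sits centred between its lines while the arm presses on the level. I handed the job in at about 20.8 s.

- **Placing:** I stood the small grey level lengthways on the board and let go. The bubble then read about 5.7 mm towards the leg.
- **Winding:** I turned the wing knob about 103° clockwise in one grip and released it.
- **Pressing:** I pressed with closed fingers on the half of the level nearer the foot, and the arm is still pressing there.

**Last checks:**
- The bubble was within about 0.1–0.2 mm of centre, both before and while pressing.
- The downward push was steady at about 11.6 N, with about 4 N of sideways force that I could not fully relieve.
- In the last scene picture the jar, carton, spanner and both decoy levels look unmoved; I judged that by eye rather than measuring it.

The cameras disagreed by 2–3 mm on where the knob and board centre are. This only caused a sideways force of about 7 N when I gripped the knob.

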